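Tip the scent carton down into its ledge

ROBOT

A 6-joint arm with a two-finger parallel gripper is mounted at the origin on the work surface. World frame = base frame: x ahead of the robot, y to its left, z up, the work surface at z = 0. Lengths are in m, angles in rad, forces in N, time in s.
With the tool pointing down it reaches from about 0.3 to 0.875 m from the base axis. Payload 6.4 kg.
Tool frame: the origin (TCP) lies on the centre line of the jaws, within the pads' length; the fingertips stand ctrl.finger_overhang ahead of it and the grasp point (between the pads) lies 2 mm behind it (ctrl.finger_overhang is the distance from the TCP to the fingertips, in m); z points along the fingers, x is the direction in which the jaws open and shut, and the axes are right-handed (so a half turn about z gives the same grasp; the last joint's range is limited). The gripper opens to 88 mm and grips with 3 to 60 N. Pads are 18 mm wide; open, the fingers measure 123 mm over their backs; the gripper's body (75 mm by 187 mm) begins 45 mm behind the grasp point.
Start: joints at [-0.206, 0.181, 1.607, -0, 1.354, -0.206], TCP at [0.575, 0, 0.256] pointing down, gripper open.
Joint ranges: [-2.99, 2.99], [-0.89, 2.07], [0.3, 2.58], [-1.14, 4.28], [0, 2.63], [-3.12, 3.12]. Speed limits (rad/s): [2.57, 2.57, 3.01, 3.14, 3.14, 3.14].

INTERFACE

Orientations are given as a rotation vector (axis times angle).
In Python, from station import ctrl gives the robot as it stands.
- The arm moves only by the tool servo_tool, never from a script. Its argument "rows" is a list that holds one entry, the list of rows, each a list of 7 numbers: the turn, a rotation vector about the tool's x, y, z in rad, then the shift along the tool's x, y, z in mm, then the finger opening in mm, from 0 to 88.1. A call has 1 to 10 rows; each row shifts and turns the pose as measured when the row begins, along the tool's axes as they then stand; what a row does not reach is not made up. A row lasts 1/12 s, in which the tool goes at most 41.7 mm and 7.16 degrees, less where a joint would pass 70% of its speed; a pose out of reach is approached as far as the arm can. A call is refused whole if a number of a shift passes 41.7 or a number of a turn 0.125, either way. A call with a gripper value outside its range is refused whole. The fingers move at their own pace and stop on an object; "force" is the grip in N (left out, the last holds). Time passes only in rows, so rows that do not move let the fingers close. It gives the time, the measured TCP pose, the force and the opening at its end, in the units of the state.
- ctrl.read_state(): the state, without advancing time (a new reading comes with each control period).
- ctrl.camera(name): name is "scene" or "side" or "wrist"; returns a dict with "image" (400x640x3 uint8, red, green, blue), "depth" (400x640 float32, m along the optical axis (not along the pixel's ray), 0 where there is no reading), "fx", "fy", "cx", "cy" (pixels), "distortion" ([k1, k2, p1, p2, k3] as OpenCV has them; the pictures are not rectified), "rvec" (rotation vector, rad) and "tvec" (3), from world to camera coordinates, as OpenCV has them. Camera axes: x right, y down, z forward; pixel columns grow to the right and rows downward; lengths in m; the calibration is good to about 2 mm. A picture is of the moment at which its call begins.
- ctrl.sign_off(): hands the job in, once; it reports no verdict.
The state is a dict: "time": time; "q": joint angles; "joint_vel": joint speeds; "joint_efforts": joint torques, N m; "position": TCP position; "orientation": TCP orientation; "contact_force": force on the tool from outside, world axes, zero at the start; "torque": the same for the moment, N m; "gripper_width": finger opening in m.
Only numpy, scipy, OpenCV 4.12 (cv2) and the standard library are available. Lean on these libraries where they do the work, as an engineer would, in place of code of your own. Each camera call takes 0.05 s, during which the arm holds its last target.

TASK

The tall scent carton stands on the wooden leaf of the tip-up stand: push it over near its top so that it lies on its side on the leaf, lengthwise along the hinge. Then take the leaf by its tab, raise it slowly just until the carton starts to slide, and hold the leaf still at that angle, without touching the carton, until it has come to rest down in the aluminium ledge. Finally lower the leaf gently until it is flat again and let go; leave everything else on the dresser where it is.

Things in the scene. Friction and masses are not known exactly. Their poses are not given: they have to be found in the camera images.
- stand: Tip-up stand fixed on the dresser: dark wooden base 270 x 250 mm with a hinged light wooden leaf on its +x side and a fixed sloping aluminium ledge on its -x side. Origin on the dresser top straight below the middle of the hinge line; z up, x level from the hinge across the leaf to its tab, y along the hinge line.
- leaf (a joint): Leaf angle in rad: 0 = flat on its rests (as it starts), growing as the tab end rises; stop at 0.9. Turns about the hinge line. It falls back by its own weight (0.45 kg) when let go. The carton starts to slide somewhere between 0.30 and 0.50, differing from time to time; steeper than 0.62 is wrong.
- leaf_hinge (a point): Middle of the hinge line, level with the leaf's upper face, 50 mm above the dresser. Frame turns with the leaf: x up the leaf to the tab, y along the hinge, z out of the upper face. Leaf: x 2 to 202 mm, 236 mm wide, 12 mm thick; 14 mm high side rails at y = +-111 to 118 mm up to x = 167 mm, none at the ends.
- leaf_tab (a point): Grip point of the tab, mid-thickness, 30 mm up it; at x 188, y 0, z 30 mm in leaf_hinge. Axes as leaf_hinge. Tab: flat plate 70 mm wide (y), 10 mm thick, 50 mm high, foot at x 192 mm, leaning 8 degrees off the leaf's normal with its top towards the hinge. Pinch its thickness from above, fingers along it, so the tool leans with tab and leaf. 45 mm opening clears the lying carton.
- carton: Tall off-white carton, thin brown band, 50 x 50 x 150 mm, 0.15 to 0.31 kg. Origin: centre of its underside; z along its length to its top. Starts upright on the leaf by the rail on the stand's +y side, x 75 to 95 mm up the leaf, turned up to 0.1 rad. Only falling towards the stand's -y does it land on the leaf; pushed 120 mm above its foot it tips rather than slides.
- carton_center (a point): Centre of the carton (75 mm from its underside along its length). Axes as the carton.
- ledge_seat (a point): Where the carton's centre is when it lies on the ledge's floor against the end wall (any y between the side walls will do). Axes as the stand. The ledge is a polished trough falling from the hinge line towards -x at 20 degrees, 66 mm long, 234 mm between side walls, end wall 26 mm high; the carton slides down it by itself.
- bowl: Red clay bowl of bobby pins, 112 mm across, 46 mm high, loose; bystander. Origin under its centre.
- soap_dish: White porcelain soap dish with soap, 125 x 90 x 28 mm, loose; bystander. Origin under its centre.
- compact: Closed silver aluminium compact mirror, 84 mm across, 15 mm high, loose; bystander. Origin under its centre.
- cream_jar: Amber glass jar with aluminium cap, 60 mm across, 60 mm high, loose; bystander. Origin under its centre.
Not all that is in view belongs to the job. Of the things shaped like the carton, the white one is meant.

How it is judged:
On the way, in this order (a step that is already met when the one before it is completed fails the run):
1. the carton lies on its side on the leaf, along the hinge, while the leaf is still flat (angle between carton's own z axis and vertical between 1.42 and 1.72 rad and angle between the z axis of carton and the y axis of stand, either way round below 0.25 rad and value of joint leaf below 0.05 rad and x of carton_center in the frame of leaf_hinge between 0.03 and 0.16 m and y of carton_center in the frame of leaf_hinge between -0.06 and 0.06 m and z of carton_center in the frame of leaf_hinge below 0.04 m and linear speed of carton below 0.03 m/s), for 0.3 s.
2. with the leaf raised, the carton slides down over the lower part of the leaf (angle between carton's own z axis and vertical between 1.42 and 1.72 rad and angle between the z axis of carton and the y axis of stand, either way round below 0.25 rad and value of joint leaf above 0.22 rad and x of carton_center in the frame of leaf_hinge between -0.02 and 0.05 m).
3. the carton has come to rest in the ledge while the leaf is still held up, still (angle between carton's own z axis and vertical between 1.42 and 1.72 rad and angle between the z axis of carton and the y axis of stand, either way round below 0.25 rad and x of carton_center in the frame of ledge_seat between -0.012 and 0.012 m and z of carton_center in the frame of ledge_seat between -0.01 and 0.012 m and linear speed of carton below 0.02 m/s and value of joint leaf above 0.22 rad and velocity of joint leaf between -0.06 and 0.06 rad/s), for 0.4 s.
At the end, for the whole second after the job is handed in: The carton lies at rest in the ledge along the hinge direction, its centre within about 12 mm of the seat (down against the end wall), and the leaf is flat again (within 0.03 rad) (angle between carton's own z axis and vertical between 1.42 and 1.72 rad and angle between the z axis of carton and the y axis of stand, either way round below 0.25 rad and x of carton_center in the frame of ledge_seat between -0.012 and 0.012 m and z of carton_center in the frame of ledge_seat between -0.01 and 0.012 m and linear speed of carton below 0.02 m/s and value of joint leaf below 0.03 rad and velocity of joint leaf below 0.05 rad/s); the robot touches nothing.
It fails at once if the leaf raised much steeper than needed (above 0.62 rad) (value of joint leaf above 0.62 rad).
It fails at once if the leaf moved on briskly (over 0.35 rad/s) while the carton is sliding down its lower part (value of joint leaf above 0.2 rad and x of carton_center in the frame of leaf_hinge between -0.01 and 0.045 m and (velocity of joint leaf above 0.35 rad/s or velocity of joint leaf below -0.35 rad/s)).
It fails at once if the leaf dropped instead of being lowered gently (falling faster than 1.5 rad/s) (velocity of joint leaf below -1.5 rad/s).
It fails at once if the carton touched by the robot while the leaf is raised (value of joint leaf above 0.1 rad and (contact force between carton and the fingers above 0.5 N or contact force between carton and the arm above 0.5 N)).
It fails at once if another thing on the dresser moved by more than 30 mm (distance of any of bowl, soap_dish, compact, cream_jar from where it was at the start of the episode above 0.03 m).
It also fails if it takes over 67 s, if anything falls off the work surface, if the arm or the gripper's body presses on something with over 40 N, if the wrist force passes 120 N, or if a joint passes its speed limit or range.

## Working session

There is one attempt and no reset: what is moved stays moved. The work goes in short steps, Python scripts to look and compute and a tool call to move; the robot and the scene stay as the last step left them, time stands still between calls to the robot, and variables do not carry over. Pictures are saved under pics/ and viewed, and the job is handed in when it is done.

Besides the shell and the picture viewer there is one more tool, called after "Call:" as name(argument=value, ...), one argument or row to a line, values as JSON. servo_tool: Moves the arm, as the interface text tells. Its arguments: {"type":"object","properties":{"rows":{"type":"array"},"force":{"type":"number"}},"required":["rows"]}

```bash
ls; mkdir -p pics
python3 - <<'E'
from station import ctrl
import cv2,numpy as np
s=ctrl.read_state();print(s, ctrl.finger_overhang)
for n in ("scene","side","wrist"):
    c=ctrl.camera(n);cv2.imwrite(f"pics/{n}0.png",c["image"][:,:,::-1]);np.savez(f"/tmp/{n}0.npz",**c)
    print(n,c["fx"],c["cx"],c["cy"],c["rvec"],c["tvec"],c["distortion"])
E
```

```text
pics
{'time': 0.0, 'q': array([-2.06308057e-01,  1.81504990e-01,  1.60802109e+00, -2.77641412e-05,
        1.35379091e+00, -2.06319237e-01]), 'joint_vel': array([-0.00121607, -0.00264945,  0.00222448, -0.00296865,  0.00069087,
       -0.00025791]), 'joint_efforts': array([-5.85923790e-04, -4.33866942e+01, -3.41848969e+01,  7.00952648e-02,
        3.87157314e-02, -1.54040990e-04]), 'position': array([5.74486178e-01, 1.12251178e-04, 2.54824060e-01]), 'orientation': array([-3.14126483e+00, -2.69854664e-05,  2.65958408e-03]), 'contact_force': array([-0.05313325,  0.47348837,  1.04215395]), 'torque': array([ 0.04804265,  0.00309608, -0.01606154]), 'gripper_width': 0.08832708213784649} 0.017
scene 362.52470628809766 324.9931811493152 197.89848186640455 [ 2.08065975  0.75415933 -0.36922804] [-0.41282041 -0.14127551  1.33642534] [-0.00093573  0.          0.          0.          0.        ]
side 464.0585365384203 321.09801861311826 197.9557229747713 [ 2.03081994 -0.82787184  0.47434044] [-0.40017704  0.30311084  1.09361948] [-0.11844529  0.          0.          0.          0.        ]
wrist 314.66910667435417 320.4339695633548 200.97683984131248 [-2.88215327e+00 -7.25043297e-04  1.75598567e-03] [-0.57458141 -0.03532547  0.38778301] [-0.00522086  0.          0.          0.          0.        ]
```

View pics/scene0.png

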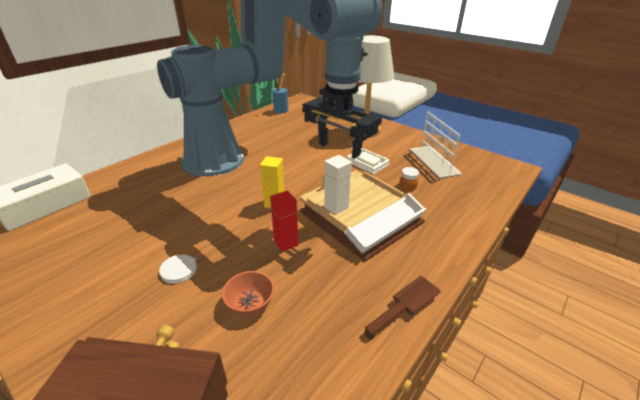

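View pics/side0.png

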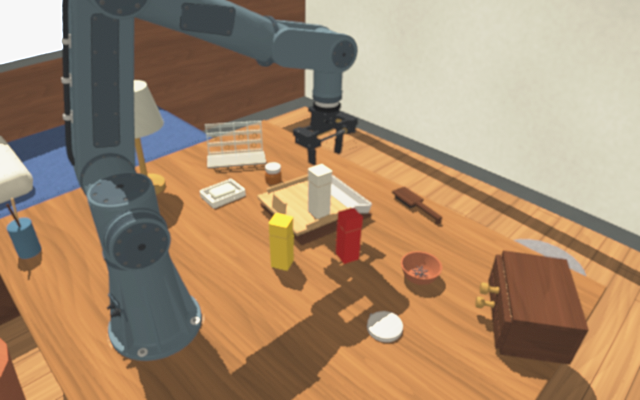

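View pics/wrist0.png

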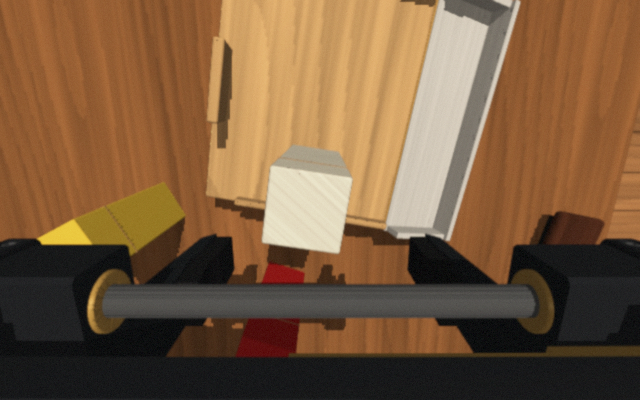

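```bash
cat > h.py <<'E'
import cv2,numpy as np
def K(c): return np.array([[c["fx"],0,c["cx"]],[0,c["fy"],c["cy"]],[0,0,1.]])
def ray(c,uv):
    n=cv2.undistortPoints(np.array(uv,float).reshape(-1,1,2),K(c),np.array(c["distortion"],float)).reshape(-1,2)
    R=cv2.Rodrigues(np.array(c["rvec"],float))[0];o=-R.T@np.array(c["tvec"],float)
    return o,(np.c_[n,np.ones(len(n))])@R
def onz(c,uv,z):
    o,d=ray(c,uv);return o+d*((z-o[2])/d[:,2])[:,None]
def cloud(c):
    v,u=np.mgrid[:400,:640];o,d=ray(c,np.c_[u.ravel(),v.ravel()])
    return (o+d*np.array(c["depth"]).ravel()[:,None]).reshape(400,640,3)
E
cat > m.py <<'E'
from h import *
cs={n:dict(np.load(f"/tmp/{n}0.npz")) for n in("scene","side","wrist")}
w=cs["wrist"];P=cloud(w)
for uv in [(230,60),(300,60),(420,40),(300,120),(217,60),(217,110),(305,210),(270,170),(350,180),(340,250),(264,240),(410,190),(470,50),(130,20)]: print(uv,P[uv[1],uv[0]].round(4))
print("hinge",onz(w,[(436,5),(425,60),(410,125),(390,210)],.05).round(4))
print("cartontop",onz(w,[(270,166),(351,178),(340,252),(263,243)],.2).round(4))
E
python3 m.py
```

```text
(230, 60) [0.4879 0.1188 0.0575]
(300, 60) [0.5545 0.1202 0.0492]
(420, 40) [0.6704 0.1378 0.0511]
(300, 120) [0.5536 0.063  0.0496]
(217, 60) [0.4881 0.1121 0.0988]
(217, 110) [0.4845 0.0719 0.098 ]
(305, 210) [0.5654 0.011  0.1992]
(270, 170) [0.545  0.0355 0.1987]
(350, 180) [0.5924 0.0296 0.199 ]
(340, 250) [ 0.6004 -0.1034 -0.0013]
(264, 240) [ 0.5395 -0.0087  0.1989]
(410, 190) [ 0.6742 -0.0124  0.0419]
(470, 50) [0.728  0.1327 0.0319]
(130, 20) [ 0.3643  0.1698 -0.0024]
hinge [[ 0.6834  0.1681  0.05  ]
 [ 0.6771  0.1201  0.05  ]
 [ 0.6669  0.0581  0.05  ]
 [ 0.6514 -0.0331  0.05  ]]
cartontop [[ 0.5453  0.0381  0.2   ]
 [ 0.5929  0.031   0.2   ]
 [ 0.5872 -0.0163  0.2   ]
 [ 0.539  -0.0103  0.2   ]]
```

```bash
python3 - <<'E'
import cv2
for n,b in(("scene",(280,120,440,260)),("side",(230,140,400,290)),("wrist",(180,0,560,260))):
    i=cv2.imread(f"pics/{n}0.png")[b[1]:b[3],b[0]:b[2]];f=min(800/i.shape[1],600/i.shape[0]);cv2.imwrite(f"pics/{n}0z.png",cv2.resize(i,None,fx=int(f),fy=int(f),interpolation=cv2.INTER_CUBIC))
E
cat >> m.py <<'E'
print('---')
from h import *
m=(P[...,2]>.075)&(P[...,2]<.115)&(P[...,0]>.46)&(P[...,0]<.505)&(P[...,1]>0)&(P[...,1]<.2)
q=P[m];print("tab",len(q),q.mean(0),np.percentile(q,[1,99],axis=0))
X,Y=np.mgrid[:1,:1]
# stand frame axes from hinge fit
L=onz(w,[(436,5),(425,60),(410,125),(390,210)],.05)[:,:2]
d=L[-1]-L[0];d/=np.linalg.norm(d);print("ydir",d,"yaw",np.arctan2(d[1],d[0])-np.pi/2)
sx=np.array([d[1],-d[0]])
tq=q[:,:2];print("tab along y", np.percentile(tq@d,[0.5,50,99.5]),"x",np.percentile(tq@sx,[0.5,50,99.5]),"hinge x",L@sx)
for n in("scene","side"):
    Pn=cloud(cs[n]);m=(Pn[...,2]>.04)&(Pn[...,2]<.08)&(Pn[...,0]>.4)&(Pn[...,0]<.85)&(Pn[...,1]>-.15)&(Pn[...,1]<.32)
    q=Pn[m];y=q[:,:2]@d;x=q[:,:2]@sx
    for lo,hi in((.046,.054),(.058,.068)):
        k=(q[:,2]>lo)&(q[:,2]<hi);print(n,lo,k.sum(),"x",np.percentile(x[k],[1,5,50,95,99]).round(4),"y",np.percentile(y[k],[1,5,10,50,90,95,99]).round(4))
E
python3 m.py|sed -n '/---/,$p'
```

```text
---
tab 1365 [0.48573715 0.09628826 0.09561979] [[0.47593957 0.06170495 0.07632699]
 [0.49406956 0.12878911 0.10045637]]
ydir [-0.15696036 -0.9876049 ] yaw -3.299204757391231
tab along y [-0.20462166 -0.17184687 -0.13586812] x [-0.46872106 -0.46529563 -0.45841037] hinge x [-0.64856605 -0.64983283 -0.64946736 -0.64856605]
scene 0.046 2801 x [-0.7225 -0.7188 -0.5993 -0.465  -0.4492] y [-0.3801 -0.2785 -0.2676 -0.1746 -0.0713 -0.0513 -0.0437]
scene 0.058 559 x [-0.6864 -0.6743 -0.5794 -0.493  -0.4601] y [-0.4139 -0.4045 -0.3938 -0.1129 -0.049  -0.0445  0.056 ]
side 0.046 1663 x [-0.7228 -0.7182 -0.5342 -0.4541 -0.4482] y [-0.3848 -0.2805 -0.2709 -0.1584 -0.0598 -0.0531  0.0088]
side 0.058 440 x [-0.6818 -0.6564 -0.5487 -0.4547 -0.4529] y [-0.4134 -0.401  -0.385  -0.0982 -0.0499 -0.0431  0.0656]
```

View pics/scene0z.png

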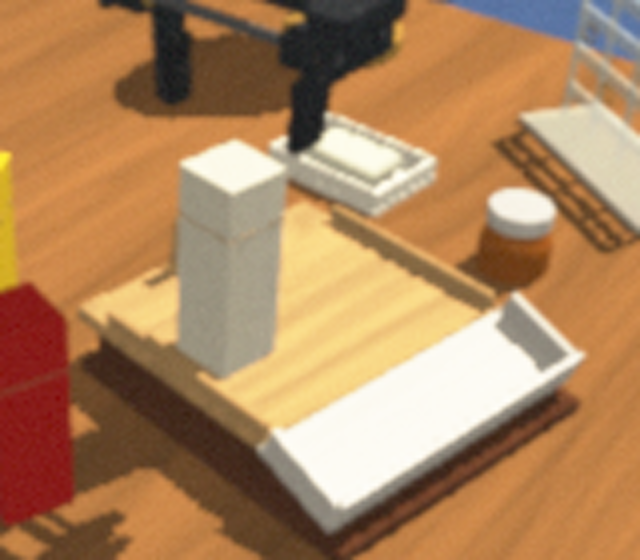

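View pics/wrist0z.png

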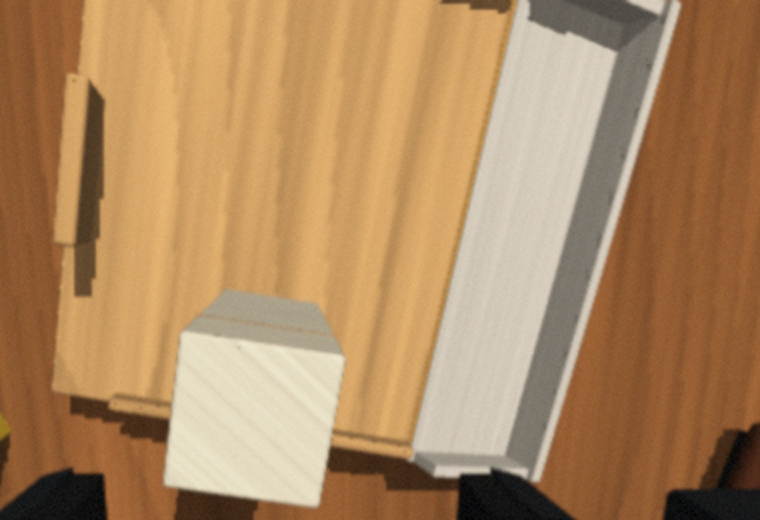

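```bash
cat > n.py <<'E'
from h import *
cs={n:dict(np.load(f"/tmp/{n}0.npz")) for n in("scene","side","wrist")}
H=np.array([.6696,.0657]);d=np.array([-.157,-.9876]);sx=np.array([-.9876,.157])
for n in("scene","side"):
    c=cs[n];P=cloud(c);hsv=cv2.cvtColor(c["image"],cv2.COLOR_RGB2HSV)
    for nm,lo,hi in(("red",(0,200,60),(6,255,255)),("red2",(172,180,60),(179,255,255)),("yel",(22,170,120),(32,255,255)),("white",(15,5,130),(40,60,255))):
        m=cv2.inRange(hsv,lo,hi)>0;q=P[m];
        if nm=="white":
            q=q[(abs(q[:,0]-.565)<.06)&(abs(q[:,1]-.01)<.06)&(q[:,2]>.06)]
        if len(q): 
            q=q[(q[:,2]>.02)&(q[:,0]>.3)]
            p=(q[:,:2]-H);print(n,nm,len(q),np.percentile(q,[2,98],axis=0).round(3).tolist(),"stand x",np.percentile(p@sx,[2,98]).round(3),"y",np.percentile(p@d,[2,98]).round(3))
E
python3 n.py
```

```text
scene red 1020 [[0.501, -0.182, 0.024], [0.55, -0.135, 0.152]] stand x [0.085 0.13 ] y [0.219 0.266]
scene red2 59 [[0.51, -0.18, 0.024], [0.548, -0.14, 0.151]] stand x [0.087 0.12 ] y [0.222 0.265]
scene yel 786 [[0.351, -0.077, 0.03], [0.4, -0.017, 0.152]] stand x [0.248 0.297] y [0.128 0.189]
scene white 1279 [[0.542, -0.028, 0.064], [0.598, 0.028, 0.41]] stand x [0.057 0.114] y [0.05  0.105]
side yel 885 [[0.338, -0.076, 0.023], [0.393, -0.034, 0.151]] stand x [0.254 0.312] y [0.151 0.189]
side white 1114 [[0.538, -0.028, 0.064], [0.587, 0.035, 0.413]] stand x [0.07 0.12] y [0.049 0.108]
```

```bash
cat > t.py <<'E'
import numpy as np
from scipy.spatial.transform import Rotation as Ro
from station import ctrl
H=np.array([.6696,.0657,.05]);d=np.array([-.157,-.9876,0]);sx=np.array([-.9876,.157,0])
S=np.c_[sx,d,[0,0,1]]
def tgt(x,y,z,lean=0.,lf=0.):
    # leaf frame point (m); lean: tool leaning top toward hinge; lf leaf angle
    RL=S@Ro.from_euler('y',-lf).as_matrix()
    p=H+RL@np.array([x,y,z])
    zz=RL@np.array([np.sin(lean),0,-np.cos(lean)]); yy=-d*-1
    # tool x = -sx side, tool y = z x x
    tx=-(RL@np.array([np.cos(lean),0,np.sin(lean)])); ty=np.cross(zz,tx)
    return p,np.c_[tx,ty,zz]
def delta(p,R):
    s=ctrl.read_state();C=Ro.from_rotvec(s["orientation"]).as_matrix()
    print("t",round(s["time"],2),"pos",s["position"].round(4),"turn",Ro.from_matrix(C.T@R).as_rotvec().round(4),"shift mm",(C.T@(p-s["position"])*1000).round(1),"F",s["contact_force"].round(1),"w",round(s["gripper_width"],4))
E
python3 -c "
from t import *
p,R=tgt(.0936,.14,.137);print(p,R);delta(p,R)"
```

```text
[ 0.55518064 -0.0578688   0.187     ] [[ 0.9876 -0.157   0.    ]
 [-0.157  -0.9876  0.    ]
 [-0.     -0.     -1.    ]]
t 0.15 pos [5.746e-01 1.000e-04 2.550e-01] turn [-0.0002  0.0013  0.1576] shift mm [-19.4  58.   68.1] F [ 0.   0.3 -0.5] w 0.0881
```

Call:
servo_tool(
  rows=[
    [[0, 0, 0.08, -10, 30, 0, 0], [0, 0, 0.08, -11, 29, 0, 0], [0, 0, 0, 0, 0, 30, 0], [0, 0, 0, 0, 0, 30, 0], [0, 0, 0, 0, 0, 8, 0], [0, 0, 0, 0, 0, 0, 0]],
  ],
)

```text
time: 0.65
position: [0.551, -0.06, 0.1857]
orientation: [3.13, -0.261, 0.002]
contact_force: [-0.6, 0.5, -0.4]
gripper_width: 0.0498
```

```bash
python3 -c "
from t import *
p,R=tgt(.0936,.14,.137);delta(p,R)
import cv2
for n in('scene','wrist'): cv2.imwrite(f'pics/{n}1.png',ctrl.camera(n)['image'][:,:,::-1])"
```

```text
t 0.65 pos [ 0.551  -0.06    0.1857] turn [ 0.0002 -0.001  -0.0086] shift mm [ 3.8 -2.8 -1.3] F [-0.6  0.5 -0.4] w 0.0498
```

Call:
servo_tool(
  rows=[
    [[0, 0, -0.008, 4, 0, -1.5, 0], [0, 0, 0, 0, 0, 0, 0], [0, 0, 0, 0, 0, 0, 0], [0, 0, 0, 0, 0, 0, 0], [0, 0, 0, 0, 0, 0, 0], [0, 0, 0, 0, 0, 0, 0]],
  ],
)

```text
time: 1.25
position: [0.5604, -0.0602, 0.1959]
orientation: [3.129, -0.241, 0.021]
contact_force: [0.2, 0.7, -0.3]
gripper_width: 0.0023
```

```bash
python3 -c "
from t import *
p,R=tgt(.0936,.14,.137);delta(p,R)
import cv2
for n in('scene','wrist'): cv2.imwrite(f'pics/{n}2.png',ctrl.camera(n)['image'][:,:,::-1])"
```

```text
t 1.25 pos [ 0.5604 -0.0602  0.1959] turn [ 0.002  -0.0134  0.0039] shift mm [-5.6 -1.5  8.8] F [ 0.2  0.7 -0.3] w 0.0023
```

View pics/wrist2.png

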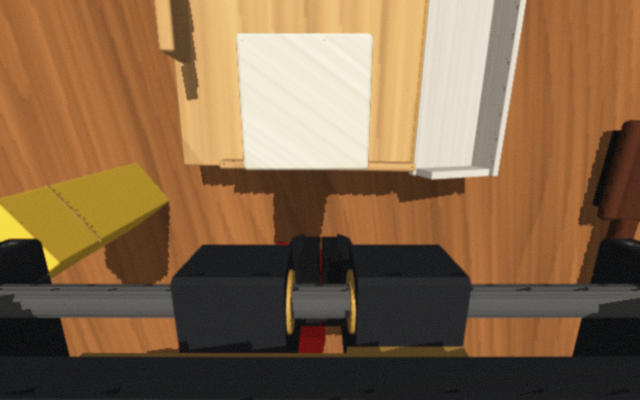

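View pics/scene2.png

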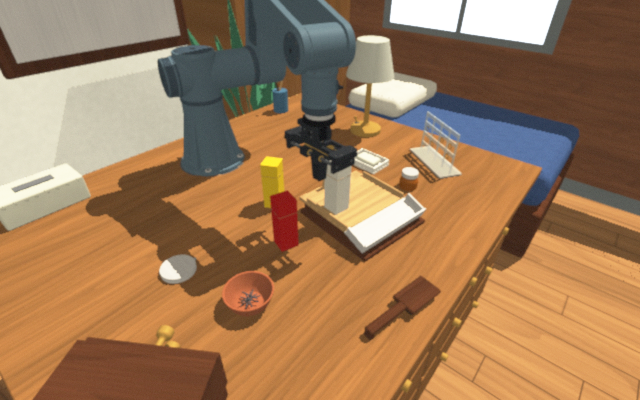

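Call:
servo_tool(
  rows=[
    [[0.002, -0.013, 0.004, -6, -5, 8, 0], [0, 0, 0, 0, -8, 0, 0], [0, 0, 0, 0, -6, 0, 0], [0, 0, 0, 0, -4, 0, 0]],
  ],
)

```text
time: 1.68
position: [0.5569, -0.0351, 0.1862]
orientation: [-3.131, 0.251, 0.004]
contact_force: [-0.5, 0.4, -0.5]
gripper_width: 0.0002
```

```bash
python3 -c "
from t import *
p,R=tgt(.0936,.11,.137);delta(p,R)"
```

```text
t 1.68 pos [ 0.5569 -0.0351  0.1862] turn [-0.0004  0.0027 -0.0023] shift mm [ 1.8 -7.2 -0.8] F [-0.5  0.4 -0.5] w 0.0002
```

Call:
servo_tool(
  rows=[
    [[0, 0, 0, 2, -5, 0, 0], [0, 0, 0, 0, -5, 0, 0], [0, 0, 0, 0, -5, 0, 0], [0, 0, 0, 0, -5, 0, 0], [0, 0, 0, 0, -4, 0, 0]],
  ],
)

```text
time: 2.1
position: [0.5635, -0.0083, 0.1862]
orientation: [-3.131, 0.249, 0.004]
contact_force: [-0.7, -0.4, 0.4]
gripper_width: 0.0005
```

```bash
python3 -c "
from t import *
p,R=tgt(.0936,.06,.137);delta(p,R)
import cv2
for n in('scene','side'): cv2.imwrite(f'pics/{n}3.png',ctrl.camera(n)['image'][100:300,200:460,::-1].repeat(3,0).repeat(3,1))"
```

```text
t 2.1 pos [ 0.5635 -0.0083  0.1862] turn [-0.0001  0.0026 -0.0008] shift mm [ -0.5 -29.7  -0.8] F [-0.7 -0.4  0.4] w 0.0005
```

View pics/side3.png

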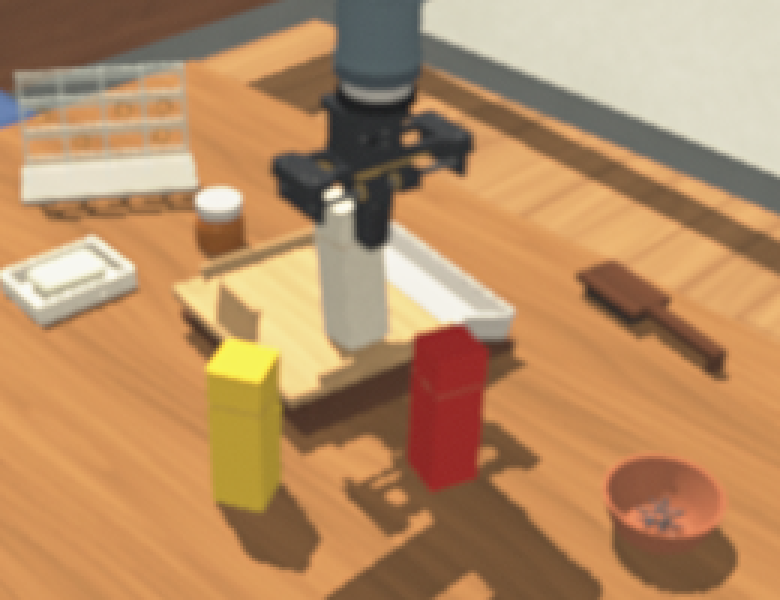

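Call:
servo_tool(
  rows=[
    [[0, 0, 0, 0, -5, 0, 0], [0, 0, 0, 0, -5, 0, 0], [0, 0, 0, 0, -4, 0, 0], [0, 0, 0, 0, -4, 0, 0]],
  ],
)

```text
time: 2.53
position: [0.5665, 0.0103, 0.1862]
orientation: [-3.131, 0.25, 0.004]
contact_force: [0.0, -0.1, -0.0]
gripper_width: 0.0005
```

```bash
python3 -c "
from t import *
p,R=tgt(.0936,.06,.137);delta(p,R)
import cv2
for n in('scene','side'): cv2.imwrite(f'pics/{n}4.png',ctrl.camera(n)['image'][100:300,200:460,::-1].repeat(3,0).repeat(3,1))"
```

```text
t 2.53 pos [0.5665 0.0103 0.1862] turn [-0.0001  0.0026 -0.0015] shift mm [ -0.5 -10.9  -0.8] F [ 0.  -0.1 -0. ] w 0.0005
```

View pics/side4.png

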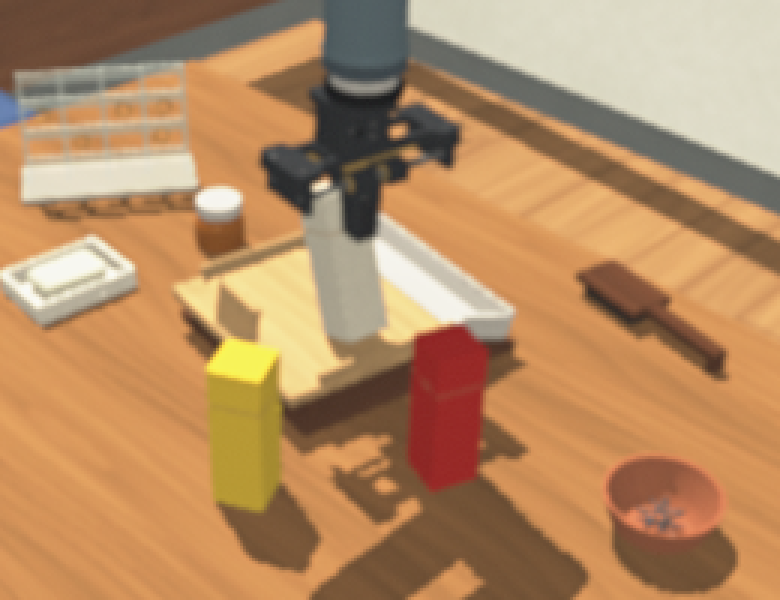

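Tipping well, foot in place. Continue.

Call:
servo_tool(
  rows=[
    [[0, 0, 0, 0, -4, 0, 0], [0, 0, 0, 0, -4, 0, 0], [0, 0, 0, 0, -4, 0, 0], [0, 0, 0, 0, -3, 0, 0], [0, 0, 0, 0, -2, 0, 0], [0, 0, 0, 0, 0, 0, 0]],
  ],
)

```text
time: 3.13
position: [0.5693, 0.0292, 0.186]
orientation: [-3.131, 0.249, 0.005]
contact_force: [0.4, -0.1, -0.1]
gripper_width: 0.0003
```

```bash
python3 -c "
from t import *
p,R=tgt(.0936,.06,.137);delta(p,R)
import cv2
for n in('scene','side'): cv2.imwrite(f'pics/{n}5.png',ctrl.camera(n)['image'][100:300,200:460,::-1].repeat(3,0).repeat(3,1))"
```

```text
t 3.13 pos [0.5693 0.0292 0.186 ] turn [-0.0003  0.003  -0.0008] shift mm [-0.3  8.2 -1. ] F [ 0.4 -0.1 -0.1] w 0.0003
```

View pics/side5.png

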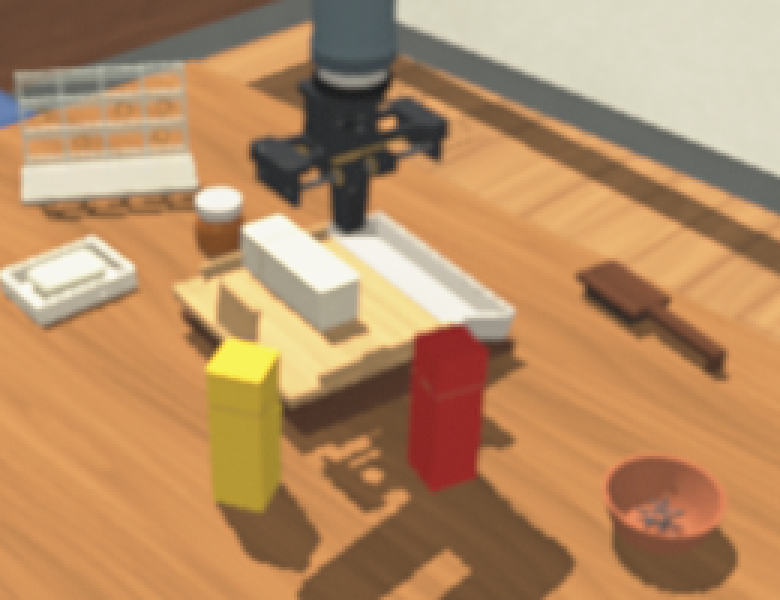

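```bash
python3 -c "
from t import *
p,R=tgt(.188-.07*np.sin(.14),0,.03+.07,.14);delta(p,R);print(p)"
```

```text
t 3.23 pos [0.5693 0.0288 0.186 ] turn [-0.0002 -0.137  -0.0009] shift mm [-84.9 -52.1  36.2] F [-0.1 -0.4 -0.4] w 0.0001
[0.49357809 0.09368242 0.15      ]
```

Call:
servo_tool(
  rows=[
    [[0, -0.04, 0, -25, -15, 0, 45], [0, -0.04, 0, -25, -15, 0, 45], [0, -0.04, 0, -20, -12, 5, 45], [0, -0.017, 0, -10, -8, 8, 45], [0, 0, 0, 0, 0, 5, 45], [0, 0, 0, 0, 0, 0, 45]],
  ],
)

```text
time: 3.73
position: [0.4948, 0.0915, 0.1717]
orientation: [-3.113, 0.251, 0.222]
contact_force: [0.0, -0.8, -0.4]
gripper_width: 0.0384
```

```bash
python3 -c "
from t import *
p,R=tgt(.188-.07*np.sin(.14),0,.03+.07,.14);delta(p,R)
import cv2
for n in('scene','wrist','side'):
    c=ctrl.camera(n);np.savez(f'/tmp/{n}6.npz',**c);cv2.imwrite(f'pics/{n}6.png',c['image'][:,:,::-1])"
```

```text
t 3.73 pos [0.4948 0.0915 0.1717] turn [ 0.0004  0.0021 -0.0034] shift mm [ 1.6 -2.  21.7] F [ 0.  -0.8 -0.4] w 0.0384
```

View pics/wrist6.png

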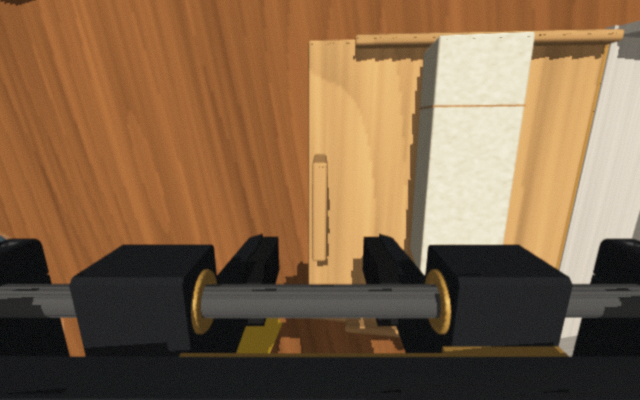

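View pics/scene6.png

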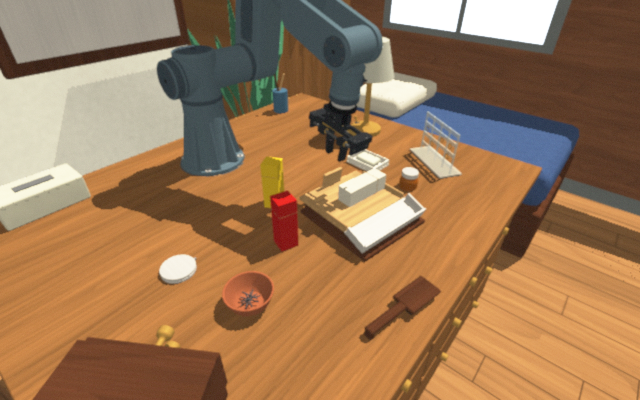

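```bash
cat > c.py <<'E'
from t import *; from h import *
import sys
def meas(k,names=("wrist","side","scene")):
  for n in names:
    c=dict(np.load(f"/tmp/{n}{k}.npz"));P=cloud(c);L=(P-H)@S
    hsv=cv2.cvtColor(c["image"],cv2.COLOR_RGB2HSV)
    w=(hsv[...,1]<75)&(hsv[...,2]>120)
    m=w&(L[...,0]>.03)&(L[...,0]<.16)&(abs(L[...,1])<.13)&(L[...,2]>.035)&(L[...,2]<.075)
    q=L[m]
    if len(q)<20: continue
    A=np.c_[q[:,:2],np.ones(len(q))];print(n,len(q),"x",np.percentile(q[:,0],[1,99]).round(4),"y",np.percentile(q[:,1],[1,99]).round(4),"z",np.percentile(q[:,2],[5,50,95]).round(4),"slope",np.linalg.lstsq(A,q[:,2],rcond=None)[0].round(3))
    r=cv2.minAreaRect((q[:,:2]*1000).astype(np.float32));print("  rect",r)
    m=(L[...,0]>.17)&(L[...,0]<.20)&(abs(L[...,1])<.06)&(L[...,2]>.025)&(L[...,2]<.06)
    q=L[m]
    if len(q)>20: print("  tab x",np.percentile(q[:,0],[1,50,99]).round(4),"y",np.percentile(q[:,1],[1,50,99]).round(4),"z",np.percentile(q[:,2],[5,95]).round(4))
meas(6)
E
python3 c.py
```

```text
wrist 18567 x [0.0705 0.1191] y [-0.1066  0.0164] z [0.048  0.0492 0.0503] slope [-0.003 -0.003  0.049]
  rect ((94.55126953125, -35.156776428222656), (145.64418029785156, 50.28440856933594), 89.99813079833984)
  tab x [0.1824 0.1874 0.1926] y [-0.0359 -0.0048  0.0325] z [0.046  0.0495]
side 503 x [0.0686 0.1204] y [-0.1055  0.0431] z [0.0371 0.0507 0.054 ] slope [-0.123 -0.02   0.061]
  rect ((94.05445861816406, -33.38523864746094), (157.05809020996094, 54.64289474487305), 89.43521881103516)
  tab x [0.1817 0.1919 0.1972] y [-0.0342  0.0059  0.0348] z [0.0262 0.0526]
scene 673 x [0.0698 0.1193] y [-0.1051  0.0435] z [0.0379 0.0506 0.0528] slope [ 0.123 -0.016  0.037]
  rect ((94.82096099853516, -31.63208770751953), (52.32710647583008, 153.2181854248047), 1.1296031475067139)
  tab x [0.1834 0.1872 0.1958] y [-0.0334  0.0062  0.036 ] z [0.0262 0.0516]
```

Call:
servo_tool(
  rows=[
    [[0, 0.002, -0.003, 2, -2, 15, 45], [0, 0, 0, 0, 0, 10, 45], [0, 0, 0, 0, 0, 5, 45], [0, 0, 0, 0, 0, 0, 45]],
  ],
)

```text
time: 4.22
position: [0.4971, 0.0908, 0.1429]
orientation: [-3.114, 0.253, 0.208]
contact_force: [-1.2, 0.6, -0.2]
gripper_width: 0.0452
```

```bash
python3 -c "
from t import *
p,R=tgt(.188,0,.03,.14);delta(p,R)"
```

```text
t 4.22 pos [0.4971 0.0908 0.1429] turn [-0.0002 -0.0069 -0.0044] shift mm [-5.2 -2.2 64.1] F [-1.2  0.6 -0.2] w 0.0452
```

Call:
servo_tool(
  rows=[
    [[0, -0.007, -0.004, -5, -2, 12, 45], [0, 0, 0, 0, 0, 15, 45], [0, 0, 0, 0, 0, 8, 45]],
  ],
)

```text
time: 4.47
position: [0.4893, 0.0938, 0.1091]
orientation: [-3.113, 0.248, 0.212]
contact_force: [-0.6, -0.0, 0.0]
gripper_width: 0.0452
```

```bash
python3 -c "
from t import *
p,R=tgt(.188,0,.03,.14);delta(p,R)"
```

```text
t 4.47 pos [0.4893 0.0938 0.1091] turn [-0.0009 -0.004  -0.0012] shift mm [-1.6 -0.5 29.6] F [-0.6 -0.   0. ] w 0.0452
```

Call:
servo_tool(
  rows=[
    [[0, -0.004, 0, -2, 0, 10, 45], [0, 0, 0, 0, 0, 10, 45], [0, 0, 0, 0, 0, 6, 45], [0, 0, 0, 0, 0, 2, 45], [0, 0, 0, 0, 0, 0, 45]],
  ],
)

```text
time: 4.88
position: [0.4808, 0.0951, 0.0769]
orientation: [-3.112, 0.247, 0.226]
contact_force: [-0.0, -0.4, -0.1]
gripper_width: 0.0449
```

```bash
python3 -c "
from t import *
p,R=tgt(.188,0,.03,.14);delta(p,R)
import cv2
for n in('side','wrist'):
    c=ctrl.camera(n);cv2.imwrite(f'pics/{n}7.png',c['image'][:,:,::-1])"
```

```text
t 4.88 pos [0.4808 0.0951 0.0769] turn [-0.0005  0.0049 -0.0009] shift mm [ 2.6 -0.6 -3.5] F [-0.  -0.4 -0.1] w 0.0449
```

View pics/wrist7.png

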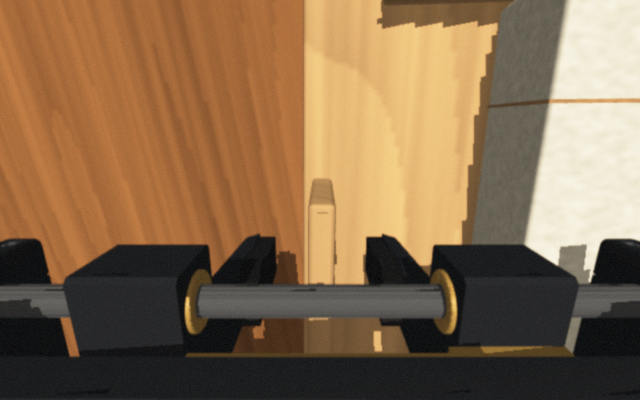

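View pics/side7.png

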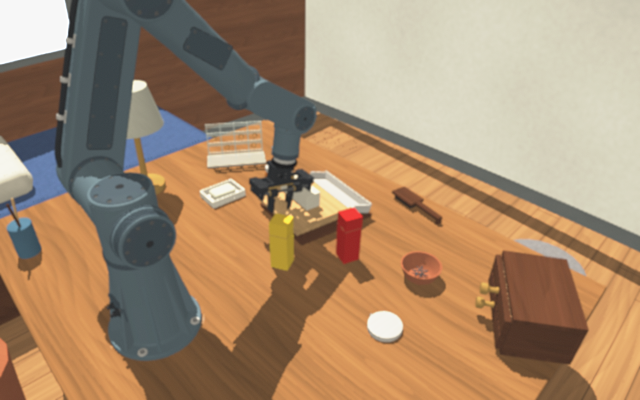

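Call:
servo_tool(
  rows=[
    [[0, 0.004, 0, 2.5, 0, -3, 30], [0, 0, 0, 0, 0, 0, 18], [0, 0, 0, 0, 0, 0, 0], [0, 0, 0, 0, 0, 0, 0], [0, 0, 0, 0, 0, 0, 0], [0, 0, 0, 0, 0, 0, 0]],
  ],
  force=25,
)

```text
time: 5.48
position: [0.4819, 0.0953, 0.0827]
orientation: [-3.112, 0.247, 0.229]
contact_force: [-1.5, -0.0, -2.1]
gripper_width: 0.0099
```

```bash
python3 -c "
from t import *
p,R=tgt(.188,0,.03,.14);delta(p,R)"
```

```text
t 5.48 pos [0.4819 0.0953 0.0827] turn [-0.0003  0.0068 -0.0007] shift mm [ 2.4 -0.3  2.4] F [-1.5 -0.  -2.1] w 0.0099
```

Call:
servo_tool(
  rows=[
    [[0, -0.01, 0, 0, 0, -1.9, 0], [0, -0.02, 0, 0, 0, -3.8, 0], [0, -0.02, 0, 0, 0, -3.8, 0], [0, -0.02, 0, 0, 0, -3.8, 0], [0, -0.01, 0, 0, 0, -1.9, 0]],
  ],
)

```text
time: 5.9
position: [0.4851, 0.0947, 0.0979]
orientation: [-3.093, 0.248, 0.355]
contact_force: [-0.8, 0.4, -3.0]
gripper_width: 0.0097
```

```bash
cat > a.py <<'E'
from t import *; from h import *
import sys
def ang():
    s=ctrl.read_state();r=(s["position"]-H)@S;C=Ro.from_rotvec(s["orientation"]).as_matrix();z=S.T@C[:,2]
    # baseline at grip
    p0=(np.array([.4819,.0953,.0827])-H)@S
    print("t",round(s["time"],2),"theta pos",round(np.arctan2(r[2],r[0])-np.arctan2(p0[2],p0[0]),4),"theta tool",round(np.arctan2(z[0],-z[2])-.1468,4),"y",round(r[1],4),"rad",round(np.hypot(r[0],r[2]),4),np.hypot(p0[0],p0[2]).round(4),"yawcomp",z[1].round(4),"F",s["contact_force"].round(1),"T",s["torque"].round(2),"w",round(s["gripper_width"],4))
if __name__=="__main__":
    ang();k=sys.argv[1]
    c=ctrl.camera("scene");np.savez(f"/tmp/scene{k}.npz",**c)
    cv2.imwrite(f"pics/scene{k}.png",cv2.resize(c["image"][130:260,280:440,::-1],None,fx=4,fy=4,interpolation=cv2.INTER_CUBIC))
    # carton in leaf: nearest-to-ledge face
    P=cloud(c);L=(P-H)@S;hsv=cv2.cvtColor(c["image"],cv2.COLOR_RGB2HSV)
    w=(hsv[...,1]<75)&(hsv[...,2]>100)&(L[...,0]>-.1)&(L[...,0]<.16)&(L[...,1]>-.10)&(L[...,1]<.04)&(L[...,2]>-.03)
    h=L[w];h=h[h[:,2]>.0]
    print("white z>0: n",len(h),"x",np.percentile(h[:,0],[2,50,98]).round(3),"y",np.percentile(h[:,1],[2,98]).round(3),"z",np.percentile(h[:,2],[2,50,98]).round(3))
E
python3 a.py 8
```

```text
t 5.9 theta pos 0.0807 theta tool 0.0816 y 0.0003 rad 0.1928 0.1928 yawcomp -0.0009 F [-0.8  0.4 -3. ] T [ 0.   -0.13 -0.15] w 0.0097
white z>0: n 1800 x [-0.07   0.085  0.145] y [-0.095  0.037] z [0.001 0.06  0.398]
```

View pics/scene8.png

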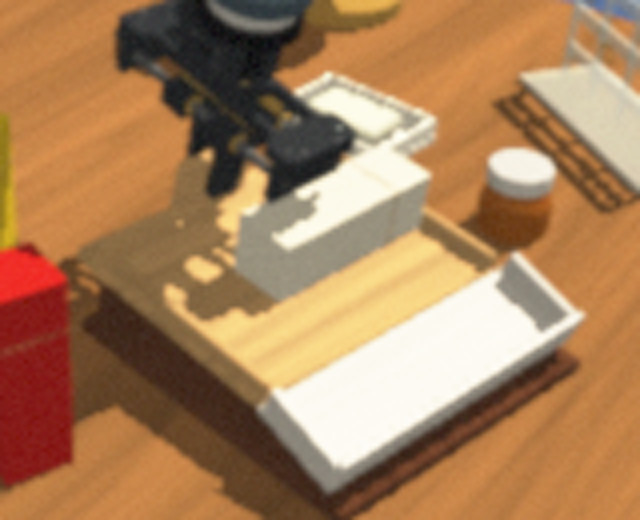

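Call:
servo_tool(
  rows=[
    [[0, -0.015, 0, 0, 0, -2.9, 0], [0, -0.02, 0, 0, 0, -3.8, 0], [0, -0.02, 0, 0, 0, -3.8, 0], [0, -0.02, 0, 0, 0, -3.8, 0], [0, -0.02, 0, 0, 0, -3.8, 0], [0, -0.02, 0, 0, 0, -3.8, 0], [0, -0.02, 0, 0, 0, -3.8, 0], [0, -0.015, 0, 0, 0, -2.9, 0], [0, -0.01, 0, 0, 0, -1.9, 0]],
  ],
)

```text
time: 6.7
position: [0.4953, 0.0929, 0.1275]
orientation: [-3.039, 0.244, 0.61]
contact_force: [-1.0, 0.2, -2.2]
gripper_width: 0.0098
```

```bash
python3 a.py 9
```

```text
t 6.7 theta pos 0.2435 theta tool 0.2492 y 0.0005 rad 0.1926 0.1928 yawcomp -0.0016 F [-1.   0.2 -2.2] T [-0.04 -0.44 -0.15] w 0.0098
white z>0: n 1966 x [-0.07   0.062  0.143] y [-0.093  0.037] z [0.001 0.134 0.437]
```

View pics/scene9.png

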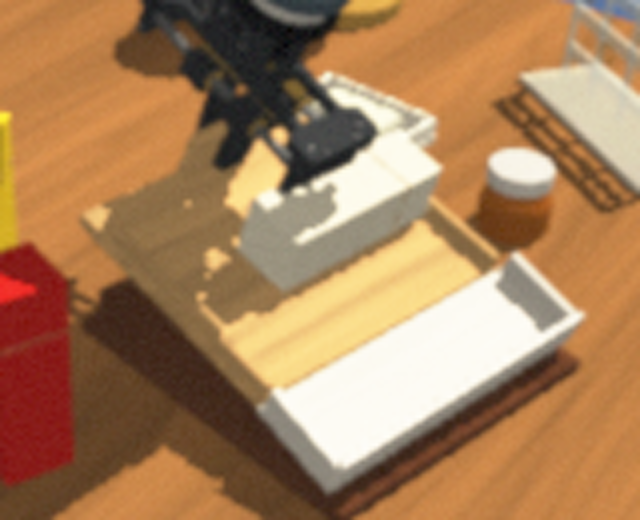

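Call:
servo_tool(
  rows=[
    [[0, -0.008, 0, 0, 0, -1.5, 0], [0, -0.008, 0, 0, 0, -1.5, 0], [0, -0.008, 0, 0, 0, -1.5, 0], [0, -0.008, 0, 0, 0, -1.5, 0], [0, -0.008, 0, 0, 0, -1.5, 0], [0, -0.008, 0, 0, 0, -1.5, 0]],
  ],
)

```text
time: 7.25
position: [0.4994, 0.0922, 0.1361]
orientation: [-3.019, 0.243, 0.686]
contact_force: [-0.2, -0.1, -2.7]
gripper_width: 0.0095
```

```bash
python3 a.py 10
python3 - <<'E'
import cv2,numpy as np
a=cv2.imread('pics/scene9.png');b=cv2.imread('pics/scene10.png');cv2.imwrite('pics/cmp10.png',cv2.resize(np.hstack([a,b]),None,fx=.6,fy=.6))
E
```

```text
t 7.25 theta pos 0.2932 theta tool 0.3001 y 0.0005 rad 0.1926 0.1928 yawcomp -0.0016 F [-0.2 -0.1 -2.7] T [-0.09 -0.51 -0.17] w 0.0095
white z>0: n 2036 x [-0.07   0.058  0.157] y [-0.095  0.037] z [0.001 0.321 0.454]
```

View pics/cmp10.png

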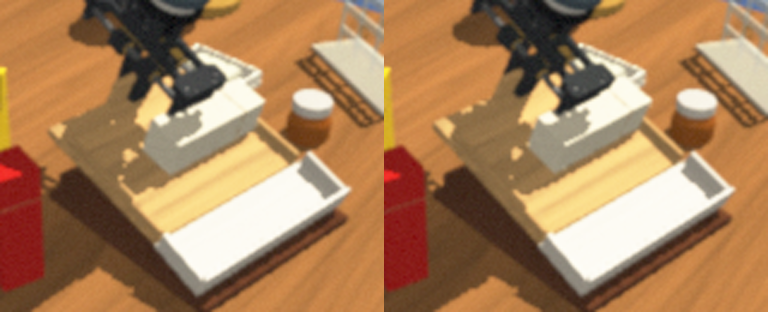

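```bash
cat > b.py <<'E'
from a import *
def track(k,th):
    for n in("scene",):
        c=dict(np.load(f"/tmp/{n}{k}.npz"));P=cloud(c);L=((P-H)@S)@Ro.from_euler('y',-th).as_matrix()
        hsv=cv2.cvtColor(c["image"],cv2.COLOR_RGB2HSV)
        w=(hsv[...,1]<75)&(hsv[...,2]>90)&(L[...,0]>-.03)&(L[...,0]<.14)&(L[...,1]>-.10)&(L[...,1]<.035)&(L[...,2]>.012)&(L[...,2]<.04)
        h=L[w];print("  front face x",k,len(h),np.percentile(h[:,0],[5,25,50,75]).round(4) if len(h) else None)
E
python3 - <<'E'
import sys;sys.path.insert(0,'.')
from b import *
track(8,.081);track(9,.245);track(10,.296)
E
cat >> b.py <<'E'
def now(k):
    ang();s=ctrl.read_state();r=(s["position"]-H)@S;p0=(np.array([.4819,.0953,.0827])-H)@S
    th=np.arctan2(r[2],r[0])-np.arctan2(p0[2],p0[0])
    c=ctrl.camera("scene");np.savez(f"/tmp/scene{k}.npz",**c)
    cv2.imwrite(f"pics/scene{k}.png",cv2.resize(c["image"][130:260,280:440,::-1],None,fx=4,fy=4,interpolation=cv2.INTER_CUBIC))
    track(k,th)
if __name__=="__main__": now(sys.argv[1])
E
```

```text
front face x 8 218 [0.0703 0.071  0.0717 0.0723]
  front face x 9 171 [0.0705 0.0711 0.0718 0.0723]
  front face x 10 158 [0.0706 0.0713 0.0717 0.0721]
```

Call:
servo_tool(
  rows=[
    [[0, -0.008, 0, 0, 0, -1.5, 0], [0, -0.008, 0, 0, 0, -1.5, 0], [0, -0.008, 0, 0, 0, -1.5, 0], [0, -0.008, 0, 0, 0, -1.5, 0]],
  ],
)

```text
time: 7.63
position: [0.5025, 0.0917, 0.1421]
orientation: [-3.004, 0.241, 0.738]
contact_force: [0.4, 0.3, -2.7]
gripper_width: 0.0098
```

```bash
python3 b.py 11
```

```text
t 7.63 theta pos 0.3283 theta tool 0.3349 y 0.0006 rad 0.1925 0.1928 yawcomp -0.0017 F [ 0.4  0.3 -2.7] T [-0.1  -0.6  -0.14] w 0.0098
  front face x 11 153 [0.0705 0.0711 0.0716 0.0721]
```

Excellent tracker; no motion yet. Continue slowly.

Call:
servo_tool(
  rows=[
    [[0, -0.007, 0, 0, 0, -1.3, 0], [0, -0.007, 0, 0, 0, -1.3, 0], [0, -0.007, 0, 0, 0, -1.3, 0]],
  ],
)

```text
time: 7.93
position: [0.5046, 0.0913, 0.1458]
orientation: [-2.994, 0.241, 0.772]
contact_force: [0.5, -0.0, -3.4]
gripper_width: 0.01
```

```bash
python3 b.py 12
```

```text
t 7.93 theta pos 0.3507 theta tool 0.3582 y 0.0006 rad 0.1925 0.1928 yawcomp -0.0018 F [ 0.5 -0.  -3.4] T [-0.06 -0.56 -0.11] w 0.01
  front face x 12 148 [0.0706 0.0713 0.0717 0.0722]
```

Call:
servo_tool(
  rows=[
    [[0, -0.006, 0, 0, 0, -1.2, 0], [0, -0.006, 0, 0, 0, -1.2, 0], [0, -0.006, 0, 0, 0, -1.2, 0]],
  ],
)

```text
time: 8.23
position: [0.5067, 0.091, 0.1493]
orientation: [-2.984, 0.24, 0.801]
contact_force: [0.3, 0.2, -3.2]
gripper_width: 0.0096
```

```bash
python3 b.py 13
```

```text
t 8.23 theta pos 0.3716 theta tool 0.378 y 0.0006 rad 0.1925 0.1928 yawcomp -0.002 F [ 0.3  0.2 -3.2] T [-0.12 -0.67 -0.14] w 0.0096
  front face x 13 136 [0.0706 0.0712 0.0716 0.072 ]
```

Call:
servo_tool(
  rows=[
    [[0, -0.006, 0, 0, 0, -1.2, 0], [0, -0.006, 0, 0, 0, -1.2, 0], [0, -0.006, 0, 0, 0, -1.2, 0]],
  ],
)

```text
time: 8.53
position: [0.5087, 0.0906, 0.1526]
orientation: [-2.975, 0.239, 0.83]
contact_force: [0.4, 0.3, -3.2]
gripper_width: 0.0097
```

```bash
python3 b.py 14
```

```text
t 8.53 theta pos 0.3921 theta tool 0.3977 y 0.0007 rad 0.1925 0.1928 yawcomp -0.0021 F [ 0.4  0.3 -3.2] T [-0.14 -0.64 -0.18] w 0.0097
  front face x 14 132 [0.0707 0.0713 0.0717 0.072 ]
```

Call:
servo_tool(
  rows=[
    [[0, -0.006, 0, 0, 0, -1.2, 0], [0, -0.006, 0, 0, 0, -1.2, 0], [0, -0.006, 0, 0, 0, -1.2, 0]],
  ],
)

```text
time: 8.83
position: [0.5108, 0.0902, 0.156]
orientation: [-2.965, 0.239, 0.859]
contact_force: [0.1, -1.0, -3.1]
gripper_width: 0.0099
```

```bash
python3 b.py 15
```

```text
t 8.83 theta pos 0.4126 theta tool 0.4175 y 0.0007 rad 0.1925 0.1928 yawcomp -0.0022 F [ 0.1 -1.  -3.1] T [-0.14 -0.66 -0.06] w 0.0099
  front face x 15 116 [0.0707 0.0713 0.0716 0.072 ]
```

Call:
servo_tool(
  rows=[
    [[0, -0.006, 0, 0, 0, -1.2, 0], [0, -0.006, 0, 0, 0, -1.2, 0], [0, -0.006, 0, 0, 0, -1.2, 0]],
  ],
)

```text
time: 9.13
position: [0.513, 0.0899, 0.1592]
orientation: [-2.955, 0.238, 0.888]
contact_force: [1.4, 0.1, -3.3]
gripper_width: 0.0098
```

```bash
python3 b.py 16
```

```text
t 9.13 theta pos 0.4332 theta tool 0.4373 y 0.0007 rad 0.1924 0.1928 yawcomp -0.0023 F [ 1.4  0.1 -3.3] T [-0.13 -0.72 -0.11] w 0.0098
  front face x 16 119 [0.0708 0.0713 0.0715 0.0719]
```

Call:
servo_tool(
  rows=[
    [[0, -0.006, 0, 0, 0, -1.2, 0], [0, -0.006, 0, 0, 0, -1.2, 0], [0, -0.006, 0, 0, 0, -1.2, 0]],
  ],
)

```text
time: 9.43
position: [0.5153, 0.0895, 0.1624]
orientation: [-2.945, 0.237, 0.917]
contact_force: [0.4, -0.7, -5.1]
gripper_width: 0.01
```

```bash
python3 b.py 17
```

```text
t 9.43 theta pos 0.4535 theta tool 0.4571 y 0.0008 rad 0.1924 0.1928 yawcomp -0.0024 F [ 0.4 -0.7 -5.1] T [-0.1  -0.72 -0.17] w 0.01
  front face x 17 106 [0.0668 0.0671 0.0674 0.0677]
```

View pics/scene17.png

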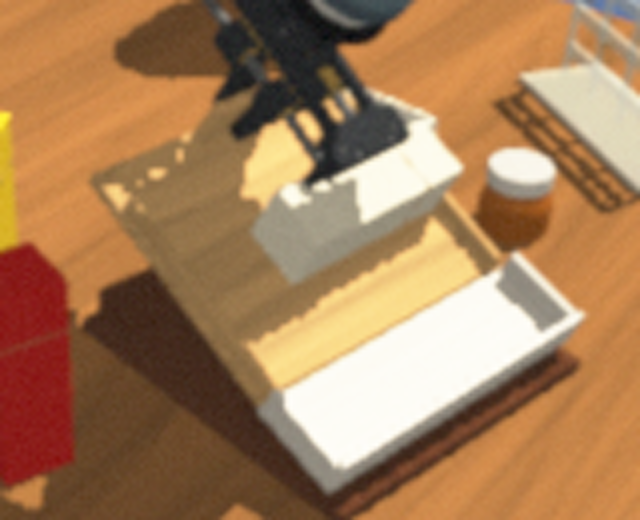

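Call:
servo_tool(
  rows=[
    [[0, 0, 0, 0, 0, 0, 0], [0, 0, 0, 0, 0, 0, 0], [0, 0, 0, 0, 0, 0, 0]],
  ],
)

```text
time: 9.73
position: [0.5154, 0.0894, 0.1626]
orientation: [-2.944, 0.237, 0.919]
contact_force: [1.0, -0.4, -4.9]
gripper_width: 0.01
```

```bash
python3 b.py 18
```

```text
t 9.73 theta pos 0.4545 theta tool 0.4583 y 0.0008 rad 0.1924 0.1928 yawcomp -0.0026 F [ 1.  -0.4 -4.9] T [-0.17 -0.73 -0.2 ] w 0.01
  front face x 18 100 [0.042  0.0424 0.0426 0.043 ]
```

Sliding steadily with the leaf still. Hold on.

Call:
servo_tool(
  rows=[
    [[0, 0, 0, 0, 0, 0, 0], [0, 0, 0, 0, 0, 0, 0], [0, 0, 0, 0, 0, 0, 0], [0, 0, 0, 0, 0, 0, 0], [0, 0, 0, 0, 0, 0, 0], [0, 0, 0, 0, 0, 0, 0], [0, 0, 0, 0, 0, 0, 0], [0, 0, 0, 0, 0, 0, 0]],
  ],
)

```text
time: 10.45
position: [0.5155, 0.0894, 0.1628]
orientation: [-2.944, 0.238, 0.917]
contact_force: [1.5, -0.2, -4.0]
gripper_width: 0.0098
```

```bash
python3 b.py 19; python3 -c "
from station import ctrl;import cv2
cv2.imwrite('pics/side19.png',ctrl.camera('side')['image'][100:300,200:460,::-1].repeat(3,0).repeat(3,1))"
```

```text
t 10.45 theta pos 0.4559 theta tool 0.4573 y 0.0008 rad 0.1924 0.1928 yawcomp -0.0026 F [ 1.5 -0.2 -4. ] T [-0.13 -0.65 -0.13] w 0.0098
  front face x 19 0 None
```

View pics/scene19.png

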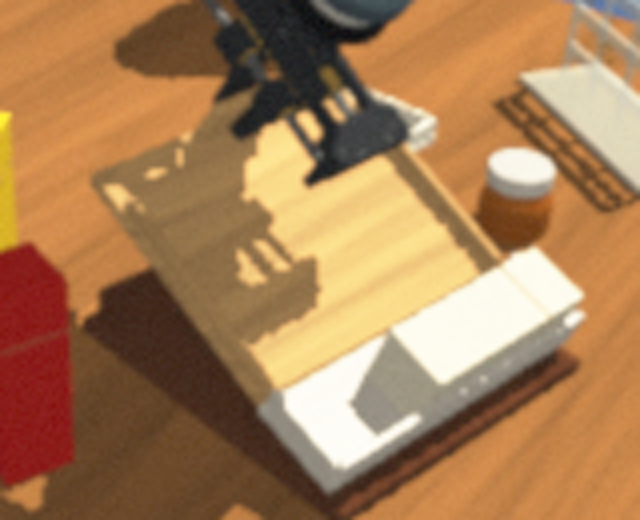

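Call:
servo_tool(
  rows=[
    [[0, 0, 0, 0, 0, 0, 0], [0, 0, 0, 0, 0, 0, 0], [0, 0, 0, 0, 0, 0, 0], [0, 0, 0, 0, 0, 0, 0], [0, 0, 0, 0, 0, 0, 0], [0, 0, 0, 0, 0, 0, 0], [0, 0, 0, 0, 0, 0, 0], [0, 0, 0, 0, 0, 0, 0], [0, 0, 0, 0, 0, 0, 0], [0, 0, 0, 0, 0, 0, 0]],
  ],
)

```text
time: 11.38
position: [0.5155, 0.0894, 0.1628]
orientation: [-2.944, 0.237, 0.917]
contact_force: [0.3, -0.8, -3.4]
gripper_width: 0.0102
```

```bash
python3 b.py 20
cat > e.py <<'E'
from a import *
for k in sys.argv[1:]:
    c=dict(np.load(f"/tmp/scene{k}.npz"));P=cloud(c);L=((P-H)@S)
    hsv=cv2.cvtColor(c["image"],cv2.COLOR_RGB2HSV);w=(hsv[...,1]<75)&(hsv[...,2]>150)
    # ledge-aligned: u down slope, n normal
    M=Ro.from_euler('y',np.radians(-20)).as_matrix()
    u=-(L[...,0]*np.cos(np.radians(20)))-L[...,2]*np.sin(np.radians(20)); n=-L[...,0]*np.sin(np.radians(20))+L[...,2]*np.cos(np.radians(20))
    print(L.shape)
    m=w&(abs(L[...,1])<.11)&(u>-.02)&(u<.09)&(n>-.02)&(n<.07)
    # floor free area
    f=m&(n<.012)&(u<.06);t=m&(n>.035)&(n<.06)
    for nm,mm in(("floor",f),("top",t)):
        if mm.sum(): print(k,nm,mm.sum(),"u",np.percentile(u[mm],[2,98]).round(4),"n",np.percentile(n[mm],[5,50,95]).round(4),"y",np.percentile(L[...,1][mm],[2,98]).round(4))
    q=L[t];print("rect xy",cv2.minAreaRect((q[:,:2]*1000).astype(np.float32)),"plane",np.linalg.lstsq(np.c_[q[:,:2],np.ones(len(q))],q[:,2],rcond=None)[0].round(3))
E
python3 e.py 19 20
```

```text
t 11.38 theta pos 0.4556 theta tool 0.4574 y 0.0008 rad 0.1924 0.1928 yawcomp -0.0025 F [ 0.3 -0.8 -3.4] T [-0.19 -0.63 -0.17] w 0.0102
  front face x 20 0 None
(400, 640, 3)
19 floor 453 u [-0.0035  0.0527] n [-0.0029 -0.0007  0.0056] y [0.0259 0.1038]
19 top 853 u [0.0139 0.0623] n [0.0395 0.0495 0.0519] y [-0.1018  0.0438]
rect xy ((-52.268211364746094, -30.610679626464844), (152.1075439453125, 50.11789321899414), 87.4762954711914) plane [ 0.393 -0.023  0.053]
(400, 640, 3)
20 floor 452 u [-0.0037  0.0528] n [-0.0029 -0.0004  0.0065] y [0.024  0.1031]
20 top 848 u [0.0143 0.0623] n [0.0402 0.0495 0.0518] y [-0.1018  0.0434]
rect xy ((-52.0118408203125, -30.152603149414062), (152.15139770507812, 48.15687561035156), 88.98478698730469) plane [ 0.396 -0.023  0.053]
```

View pics/scene20.png

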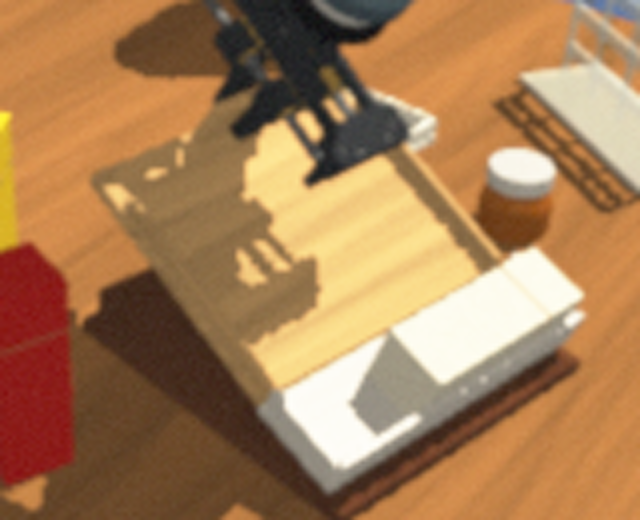

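View pics/side19.png

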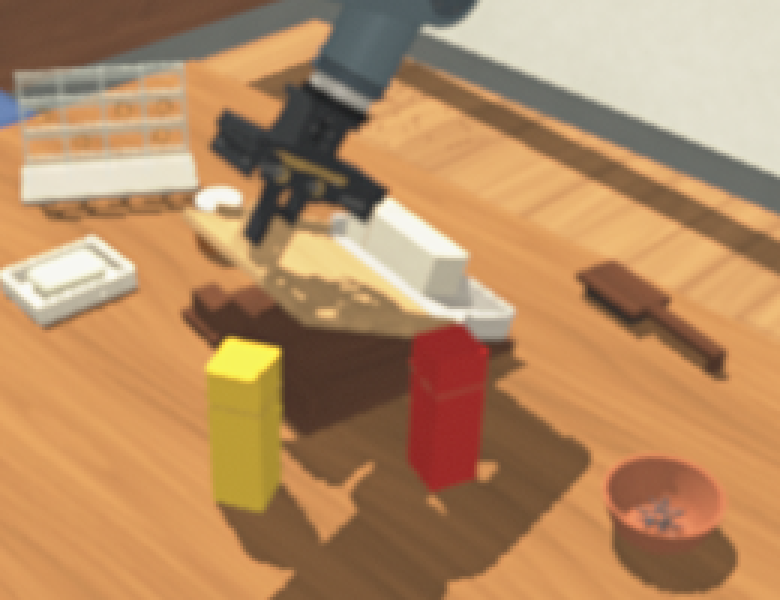

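Call:
servo_tool(
  rows=[
    [[0, 0.01, 0, 0, 0, 1.9, 0], [0, 0.02, 0, 0, 0, 3.8, 0], [0, 0.02, 0, 0, 0, 3.8, 0], [0, 0.02, 0, 0, 0, 3.8, 0], [0, 0.02, 0, 0, 0, 3.8, 0], [0, 0.02, 0, 0, 0, 3.8, 0], [0, 0.02, 0, 0, 0, 3.8, 0], [0, 0.02, 0, 0, 0, 3.8, 0], [0, 0.02, 0, 0, 0, 3.8, 0], [0, 0.015, 0, 0, 0, 2.9, 0]],
  ],
)

```text
time: 12.27
position: [0.4969, 0.0927, 0.1313]
orientation: [-3.034, 0.244, 0.627]
contact_force: [3.1, -0.3, -3.2]
gripper_width: 0.0097
```

```bash
python3 b.py 21
```

```text
t 12.27 theta pos 0.2649 theta tool 0.2609 y 0.0005 rad 0.1927 0.1928 yawcomp -0.0022 F [ 3.1 -0.3 -3.2] T [-0.17 -0.56 -0.19] w 0.0097
  front face x 21 0 None
```

Call:
servo_tool(
  rows=[
    [[0, 0.02, 0, 0, 0, 3.8, 0], [0, 0.02, 0, 0, 0, 3.8, 0], [0, 0.02, 0, 0, 0, 3.8, 0], [0, 0.02, 0, 0, 0, 3.8, 0], [0, 0.02, 0, 0, 0, 3.8, 0], [0, 0.02, 0, 0, 0, 3.8, 0], [0, 0.02, 0, 0, 0, 3.8, 0], [0, 0.02, 0, 0, 0, 3.8, 0], [0, 0.02, 0, 0, 0, 3.8, 0], [0, 0.015, 0, 0, 0, 2.9, 0]],
  ],
)

```text
time: 13.15
position: [0.4845, 0.0948, 0.0959]
orientation: [-3.097, 0.25, 0.319]
contact_force: [2.0, 0.1, -3.8]
gripper_width: 0.0096
```

```bash
python3 b.py 22
```

```text
t 13.15 theta pos 0.0698 theta tool 0.0589 y 0.0003 rad 0.1929 0.1928 yawcomp -0.002 F [ 2.   0.1 -3.8] T [-0.11 -0.22 -0.13] w 0.0096
  front face x 22 1 [-0.0285 -0.0285 -0.0285 -0.0285]
```

Call:
servo_tool(
  rows=[
    [[0, 0.012, 0, 0, 0, 2.3, 0], [0, 0.012, 0, 0, 0, 2.3, 0], [0, 0.012, 0, 0, 0, 2.3, 0], [0, 0.01, 0, 0, 0, 2, 0], [0, 0.006, 0, 0, 0, 1.5, 0], [0, 0.003, 0, 0, 0, 1, 0], [0, 0, 0, 0, 0, 0, 0]],
  ],
)

```text
time: 13.78
position: [0.482, 0.0952, 0.0838]
orientation: [-3.11, 0.252, 0.227]
contact_force: [1.2, 0.0, -3.3]
gripper_width: 0.01
```

```bash
python3 b.py 23
```

```text
t 13.78 theta pos 0.0058 theta tool -0.0007 y 0.0003 rad 0.1929 0.1928 yawcomp -0.0017 F [ 1.2  0.  -3.3] T [-0.1  -0.31 -0.15] w 0.01
  front face x 23 2 [-0.0287 -0.0286 -0.0285 -0.0284]
```

View pics/scene23.png

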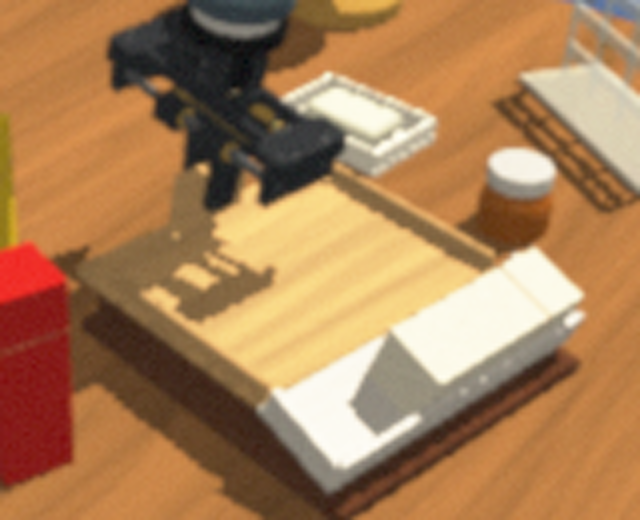

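Call:
servo_tool(
  rows=[
    [[0, 0.004, 0, 0, 0, 1, 0], [0, 0.004, 0, 0, 0, 1, 0], [0, 0.003, 0, 0, 0, 1, 0], [0, 0, 0, 0, 0, 0, 0]],
  ],
)

```text
time: 14.17
position: [0.4819, 0.0953, 0.0831]
orientation: [-3.112, 0.251, 0.211]
contact_force: [1.1, -0.9, -3.8]
gripper_width: 0.0098
```

```bash
python3 b.py 24
```

```text
t 14.17 theta pos 0.0018 theta tool -0.0112 y 0.0003 rad 0.1929 0.1928 yawcomp -0.0014 F [ 1.1 -0.9 -3.8] T [-0.16 -0.06 -0.14] w 0.0098
  front face x 24 0 None
```

Call:
servo_tool(
  rows=[
    [[0, 0, 0, 0, 0, 1.5, 0], [0, 0, 0, 0, 0, 1.5, 0], [0, 0, 0, 0, 0, 1.5, 0]],
  ],
)

```text
time: 14.47
position: [0.4819, 0.0953, 0.0827]
orientation: [-3.113, 0.251, 0.213]
contact_force: [-4.5, -0.4, 13.4]
gripper_width: 0.01
```

```bash
python3 b.py 25
```

```text
t 14.47 theta pos -0.0003 theta tool -0.0102 y 0.0003 rad 0.1928 0.1928 yawcomp -0.0008 F [-4.5 -0.4 13.4] T [-0.12  1.08 -0.14] w 0.01
  front face x 25 0 None
```

Pressing now (+13 N up): the leaf is on its rests. Open and back off along the fingers.

Call:
servo_tool(
  rows=[
    [[0, 0, 0, 0, 0, -0.3, 12], [0, 0, 0, 0, 0, 0, 18], [0, 0, 0, 0, 0, 0, 30], [0, 0, 0, 0, 0, 0, 45], [0, 0, 0, 0, 0, 0, 45]],
  ],
)

```text
time: 14.93
position: [0.4826, 0.0954, 0.0838]
orientation: [-3.113, 0.249, 0.21]
contact_force: [1.0, -0.4, 0.0]
gripper_width: 0.0358
```

```bash
python3 -c "
from t import *
p,R=tgt(.188,0,.03,.14);delta(p,R)"
```

```text
t 14.93 pos [0.4826 0.0954 0.0838] turn [-0.0011 -0.0052 -0.0019] shift mm [ 1.8 -0.   3.6] F [ 1.  -0.4  0. ] w 0.0358
```

Call:
servo_tool(
  rows=[
    [[0, -0.005, 0, 0, 0, -5, 45], [0, 0, 0, 0, 0, -15, 45], [0, 0, 0, 0, 0, -20, 45], [0, 0, 0, 0, 0, -20, 45], [0, 0, 0, 0, 0, -20, 45], [0, 0, 0, 0, 0, -20, 45], [0, 0, 0, 0, 0, -10, 45], [0, 0, 0, 0, 0, 0, 45]],
  ],
)

```text
time: 15.6
position: [0.4968, 0.0928, 0.1967]
orientation: [-3.111, 0.248, 0.23]
contact_force: [0.5, -1.1, -0.7]
gripper_width: 0.0451
```

```bash
python3 b.py 26; python3 e.py 26
python3 - <<'E'
from c import *
c=ctrl.camera("wrist");np.savez("/tmp/wrist26.npz",**c);cv2.imwrite("pics/wrist26.png",c["image"][:,:,::-1])
c=ctrl.camera("scene");cv2.imwrite("pics/full26.png",c["image"][:,:,::-1])
P=cloud(c);L=(P-H)@S;m=(L[...,0]>.03)&(L[...,0]<.15)&(abs(L[...,1])<.09)&(abs(L[...,2])<.05)
q=L[m];print("leaf plane",len(q),np.linalg.lstsq(np.c_[q[:,:2],np.ones(len(q))],q[:,2],rcond=None)[0].round(4))
E
```

```text
t 15.6 theta pos 0.5274 theta tool 0.001 y 0.0003 rad 0.2283 0.1928 yawcomp -0.0006 F [ 0.5 -1.1 -0.7] T [-0.04 -0.07 -0.03] w 0.0451
  front face x 26 0 None
(400, 640, 3)
26 floor 393 u [-0.0038  0.053 ] n [-0.0025 -0.0004  0.0064] y [0.0246 0.1034]
26 top 841 u [0.0141 0.0622] n [0.0408 0.0496 0.0518] y [-0.1016  0.0434]
rect xy ((-51.75453186035156, -30.519210815429688), (151.82627868652344, 47.87314224243164), 89.10527801513672) plane [ 0.409 -0.019  0.054]
wrist 18567 x [0.0705 0.1191] y [-0.1066  0.0164] z [0.048  0.0492 0.0503] slope [-0.003 -0.003  0.049]
  rect ((94.55126953125, -35.156776428222656), (145.64418029785156, 50.28440856933594), 89.99813079833984)
  tab x [0.1824 0.1874 0.1926] y [-0.0359 -0.0048  0.0325] z [0.046  0.0495]
side 503 x [0.0686 0.1204] y [-0.1055  0.0431] z [0.0371 0.0507 0.054 ] slope [-0.123 -0.02   0.061]
  rect ((94.05445861816406, -33.38523864746094), (157.05809020996094, 54.64289474487305), 89.43521881103516)
  tab x [0.1817 0.1919 0.1972] y [-0.0342  0.0059  0.0348] z [0.0262 0.0526]
scene 673 x [0.0698 0.1193] y [-0.1051  0.0435] z [0.0379 0.0506 0.0528] slope [ 0.123 -0.016  0.037]
  rect ((94.82096099853516, -31.63208770751953), (52.32710647583008, 153.2181854248047), 1.1296031475067139)
  tab x [0.1834 0.1872 0.1958] y [-0.0334  0.0062  0.036 ] z [0.0262 0.0516]
leaf plane 1463 [-0.0002 -0.0009  0.0013]
```

View pics/full26.png

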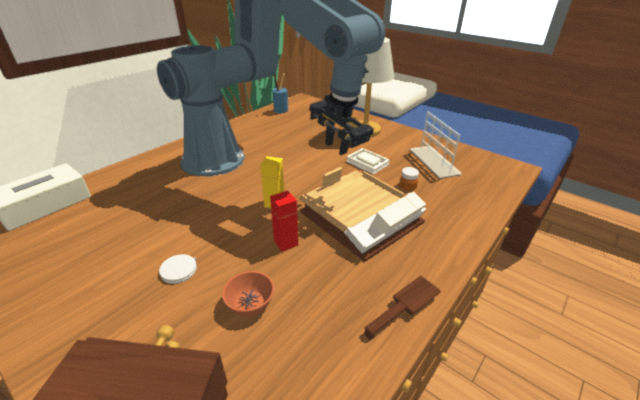

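```bash
python3 -c "
from station import ctrl;print(ctrl.sign_off())"
```

```text
the job is handed in; nothing more can be done
None
```

The whole job went through in one pass, about 16 s of the 67 s allowed, and I handed it in; no verdict comes back.

- **Tipping:** I pushed the carton over near its top. It lay flat along the hinge, with its centre about 94 mm up the leaf and 32 mm off-centre towards -y.
- **Raising:** I raised the leaf slowly by its tab. The carton began to slide at about 0.45 rad, so I held the leaf there, with angle readings steady within about 0.003 rad. It slid into the ledge and came to rest.
- **Lowering:** I lowered the leaf at about 0.24 rad/s until it pressed on its rests. Then I opened the fingers and backed off along them.

**Last checks:**
- **Leaf:** the camera depth shows it flat (slope -0.0002).
- **Carton:** it lies on the ledge floor, its top face sloping at about 22 degrees against the ledge's 20. Its lower edge reads about 62–63 mm down the 66 mm ledge, so either it is against the end wall or the depth reading is a few millimetres off. It is in line with the hinge within about 0.02 rad and had not moved in the last pictures.
- **Other things:** the bowl, dish, compact and jar look unmoved in the final picture, though I did not measure them.
- **Gripper:** it is about 110 mm clear of the tab and touches nothing.

**One mismatch:** during the lowering the tool's lean and its position disagreed by about 0.01 rad, so I judged flat by the contact force and the camera.

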